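# Change the batch in a curing box with a safety catch

## Task

Change the batch in the grey curing box: slide its red safety catch fully out, then slide its amber lid (black handle) fully back; lay each block found inside flat on the sloped wooden cooling rack, lengthways up the slope, and lay each dark red-brown block that lies loose on the bench flat on the floor of the box, side by side and not stacked. When every block is moved, slide the lid fully shut and then the catch fully home. There are one or two blocks of each kind; leave the tin and the nuts where they are.

Things in the scene. Friction and masses are not known exactly. Their poses are not given: they have to be found in the camera images.
- cure_box: grey curing box, fixed, place and yaw vary. Origin: centre of the underside of its front chamber; x to its rear, y to its left. Chamber inside 120 (x) x 180 (y) mm, floor 6 mm above the bench, walls 7 mm thick, 46 mm high. Behind it, to x = 191 mm, a closed housing of the same width, 44 mm high, over which the lid slides. Blocks inside lie along x, about 41 mm left and right of the middle
- lid (a joint): sliding amber lid, 134 x 188 mm, 5 mm thick, 47 mm above the bench: 0 = shut, 0.125 m = fully back, moves along the box's +x; needs about 3 N, stays where left. A lug on its left edge meets the catch's bolt: with the catch in, a shut lid goes back no more than 2 mm, and an open lid cannot be shut
- lid_handle (a point): centre of the grip bar of the lid's black handle: bar 64 mm along the box's y, 12 mm thick in x, 12 mm high, its middle 83 mm above the bench and 31 mm above the lid's top, on two feet 25 mm left and right. Moves with the lid; with the lid shut it is above the middle of the chamber
- catch (a joint): sliding safety catch on a bracket at the left wall of the box near its front: 0 = home (locked), 0.024 m = fully out (released), moves along the box's +y; needs about 2.5 N, stays where left. The lid is free from about 0.019 on. It starts at 0 to 0.003
- catch_knob (a point): middle of the grip of the red upright knob of the catch, 16 mm in diameter; the knob's top is 15 mm above this point, the flat catch plate 19 mm below it; 72 mm above the bench. It moves with the catch
- rack_bed: bed of the fixed wooden cooling rack, place and yaw vary; slopes 0.35 rad, low end to the robot. Origin on the bed's surface at its middle, 46 mm up; x up the slope, y left, z square off it. Two bars 14 mm wide, 146 mm long along y, at x = -27 and +27 mm, tops at z = 0; a stop lip 10 mm high at x = -50 mm. Two blocks fit side by side, lengths up the slope, at y = +37 and -37 mm
- cured1: a dark red-brown wooden block, 40 x 85 x 25 mm (x, y, z of its own frame, so the 85 mm length is its y), about 70 g; origin at the centre of its underside, z up through its thickness. It starts inside the curing box under the lid (cured), to go to the rack; may be absent
- cured2: a dark red-brown wooden block, 40 x 85 x 25 mm (x, y, z of its own frame, so the 85 mm length is its y), about 70 g; origin at the centre of its underside, z up through its thickness. It starts inside the curing box under the lid (cured), to go to the rack; may be absent
- fresh1: a dark red-brown wooden block, 40 x 85 x 25 mm (x, y, z of its own frame, so the 85 mm length is its y), about 70 g; origin at the centre of its underside, z up through its thickness. It starts loose on the bench (fresh), on the right in front of the vice, to go into the box; may be absent
- fresh2: a dark red-brown wooden block, 40 x 85 x 25 mm (x, y, z of its own frame, so the 85 mm length is its y), about 70 g; origin at the centre of its underside, z up through its thickness. It starts loose on the bench (fresh), on the left in front of the rack, to go into the box; may be absent
- grease_tin: bystander: cream and green tin, 77 mm wide, 70 mm high, origin under its centre
- nut_a: bystander: rusty hexagon nut, 24 x 27 x 13 mm, origin under its centre
- nut_b: bystander: brass-coloured hexagon nut, 19 x 22 x 10 mm, origin under its centre

How it is judged (in metres and radians):
On the way, in this order (a step that is already met when the one before it is completed fails the run):
1. the catch is fully out, at least 20 mm, with the lid still shut (value of joint catch above 0.02 m and value of joint lid below 0.006 m), for 0.2 s.
2. the lid is fully back, at least 115 mm (value of joint lid above 0.115 m), for 0.2 s.
3. with the lid still back, every cured block lies flat on the rack and every fresh block flat on the box floor, none stacked (x of cured1 in the frame of rack_bed between -0.02 and 0.03 m and y of cured1 in the frame of rack_bed between -0.07 and 0.07 m and z of cured1 in the frame of rack_bed between -0.005 and 0.031 m and angle between the z axis of each of cured1, cured2 and the z axis of rack_bed, either way round below 0.12 rad and linear speed of each of cured1, cured2, fresh1, fresh2 below 0.03 m/s and x of cured2 in the frame of rack_bed between -0.02 and 0.03 m and y of cured2 in the frame of rack_bed between -0.07 and 0.07 m and z of cured2 in the frame of rack_bed between -0.005 and 0.031 m and x of fresh1 in the frame of cure_box between -0.06 and 0.06 m and y of fresh1 in the frame of cure_box between -0.09 and 0.09 m and z of fresh1 in the frame of cure_box between 0.002 and 0.036 m and angle between the z axis of each of fresh1, fresh2 and the z axis of cure_box, either way round below 0.12 rad and x of fresh2 in the frame of cure_box between -0.06 and 0.06 m and y of fresh2 in the frame of cure_box between -0.09 and 0.09 m and z of fresh2 in the frame of cure_box between 0.002 and 0.036 m and horizontal distance between cured1 and cured2 above 0.036 m and horizontal distance between fresh1 and fresh2 above 0.036 m and value of joint lid above 0.11 m), for 0.2 s.
4. the lid is fully shut, within 4 mm (value of joint lid below 0.004 m), for 0.2 s.
At the end, for the whole second after the job is handed in: Cured blocks at rest flat (0.12 rad) on the rack bed, middles within 70 mm sideways and -20 to +30 mm along the slope of the bed's middle; fresh blocks at rest flat on the chamber floor; none stacked (middles 36 mm or more apart); lid shut within 5 mm, catch home within 4 mm (x of cured1 in the frame of rack_bed between -0.02 and 0.03 m and y of cured1 in the frame of rack_bed between -0.07 and 0.07 m and z of cured1 in the frame of rack_bed between -0.005 and 0.031 m and angle between the z axis of each of cured1, cured2 and the z axis of rack_bed, either way round below 0.12 rad and linear speed of each of cured1, cured2, fresh1, fresh2 below 0.03 m/s and x of cured2 in the frame of rack_bed between -0.02 and 0.03 m and y of cured2 in the frame of rack_bed between -0.07 and 0.07 m and z of cured2 in the frame of rack_bed between -0.005 and 0.031 m and x of fresh1 in the frame of cure_box between -0.06 and 0.06 m and y of fresh1 in the frame of cure_box between -0.09 and 0.09 m and z of fresh1 in the frame of cure_box between 0.002 and 0.036 m and angle between the z axis of each of fresh1, fresh2 and the z axis of cure_box, either way round below 0.12 rad and x of fresh2 in the frame of cure_box between -0.06 and 0.06 m and y of fresh2 in the frame of cure_box between -0.09 and 0.09 m and z of fresh2 in the frame of cure_box between 0.002 and 0.036 m and horizontal distance between cured1 and cured2 above 0.036 m and horizontal distance between fresh1 and fresh2 above 0.036 m and value of joint lid below 0.005 m and value of joint catch below 0.004 m and velocity of joint each of lid, catch below 0.02 m/s); the robot touches nothing.
It fails at once if a bystander (tin or nut) is shifted by more than 30 mm (distance of any of grease_tin, nut_a, nut_b from where it was at the start of the episode above 0.03 m).
Of cured1, cured2 only 1 to 2 are there at a start; the rules pass over those that are not, and their reading is None.
Of fresh1, fresh2 only 1 to 2 are there at a start; the rules pass over those that are not, and their reading is None.
At some moment in a run one of fresh1 may be knocked a few centimetres aside while the robot is not near it.
Once in a run the grip may slacken for a moment while it holds something.
It also fails if it takes over 210 s, if anything falls off the work surface, if the arm or the gripper's body presses on something with over 40 N, if the wrist force passes 120 N, or if a joint passes its speed limit or range.

## Robot

A 7-joint arm with a two-finger parallel gripper is mounted at the origin on the work surface; the furniture and walls round the work are solid. World frame = base frame: x ahead of the robot, y to its left, z up, the work surface at z = 0. Lengths are in mm, angles in rad, forces in N, time in s.
With the tool pointing down it reaches from about 375 to 925 mm from the base axis. Payload 3.1 kg.
Tool frame: the origin (TCP) lies midway between the tips of the shut fingers; the grasp point (between the pads) lies 19 mm behind it; z points along the fingers, x is the direction in which the jaws open and shut, and the axes are right-handed (so a half turn about z gives the same grasp; the last joint's range is limited). The gripper opens to 85 mm and grips with 20 to 120 N. Pads are 22 mm wide; open, the fingers measure 114 mm over their backs; the gripper's body (76 mm by 85 mm) begins 54 mm behind the grasp point. The pads swing forward as they close: fully open they stand 13 mm farther back than shut.
Start: joints at [1.158, 0.383, 0.044, 1.598, -0.018, 1.161, -0.05], TCP at [201.277, -618.054, 231.269] pointing down, gripper open.
Joint ranges: [-2.61, 2.61], [-0.41, 2.15], [-1.48, 1.57], [0, 2.5], [-1.57, 4.71], [0.05, 1.97], [-2.85, 2.85]. Speed limits (rad/s): [2.79, 2.79, 3.14, 3.14, 3.14, 3.14, 3.14].

## Interface

Orientations are given as a unit quaternion [w, x, y, z].
In Python, from station import monitor, get_image, camera_model, bot gives the robot as it stands. The module is installed in compiled form; this text tells all that it offers.
- The arm moves only by the tool move_arm, never from a script. Its argument "plan" is one flat list of numbers, 7 for each row, row after row: the shift along the tool's x, y, z in mm, then the turn, a rotation vector about the tool's x, y, z in rad, then the finger opening in mm, from 0 to 85.4. In form: [dx, dy, dz, wx, wy, wz, grip, dx, dy, dz, wx, wy, wz, grip, ...]. A call has 1 to 8 rows; each row is the pose to reach, as a shift and turn from the pose commanded when the call began, along the tool's axes at that moment; what a row does not reach only later rows make up. A row lasts 1/10 s, in which the tool goes at most 50 mm and 8.59 degrees, less where a joint would pass 70% of its speed; a pose out of reach is approached as far as the arm can. A call with a gripper value outside its range is refused whole. The fingers move at their own pace and stop on an object; "squeeze" is the grip in N (left out, the last holds). Time passes only in rows, so rows that repeat a pose let the fingers close. It gives the time, the measured TCP pose, the force and the opening at its end, in the units of the state.
- monitor.sense(): the state, without advancing time (a new reading comes with each control period).
- get_image(name): name is "side" or "top"; returns (picture, depth): 420x560x3 uint8, red, green, blue; 420x560 float32, mm along the optical axis (not along the pixel's ray), 0 where there is no reading.
- camera_model(name): a dict with "fx", "fy", "cx", "cy" (pixels), "k1" (the pictures are not rectified: a ray, as slopes to the right and down, at radius r is drawn at 1 + k1 r^2 times it, then the intrinsics apply), "rvec" (rotation vector, rad) and "tvec" (3), from world to camera coordinates, as OpenCV has them. Camera axes: x right, y down, z forward; pixel columns grow to the right and rows downward; lengths in mm; the calibration is good to about 2 mm. A picture is of the moment at which its call begins. camera_model takes no time and is no camera call.
- bot.job_done(): hands the job in, once; it reports no verdict.
The state is a dict: "clock": time; "q": joint angles; "qvel": joint speeds; "joint_efforts": joint torques, N m; "eef_pos": TCP position; "tcp_rot": TCP orientation; "force": force on the tool from outside, world axes, zero at the start; "torque": the same for the moment, N m; "grip_width": finger opening in mm.
Only numpy, scipy, OpenCV 4.12 (cv2) and the standard library are available. Lean on these libraries where they do the work, as an engineer would, in place of code of your own. Each camera call takes 0.05 s, during which the arm holds its last target. There are 200 camera calls.

## Working session

There is one attempt and no reset: what is moved stays moved. The work goes in short steps, Python scripts to look and compute and a tool call to move; the robot and the scene stay as the last step left them, time stands still between calls to the robot, and variables do not carry over. Pictures are saved under pics/ and viewed, about 12 in all and at most 16, crops included, and the job is handed in when it is done.

Besides the shell and the picture viewer there is one more tool, called as a command line: name --argument value ..., lists and objects as JSON in quotes. move_arm: Moves the arm, as the interface text tells. Its arguments: {"type":"object","properties":{"plan":{"type":"array","items":{"type":"number"}},"squeeze":{"type":"number"}},"required":["plan"]}

```bash
ls; mkdir -p pics; cat > h.py <<'E'
import numpy as np, cv2
from scipy.spatial.transform import Rotation as R
from station import monitor, get_image, camera_model, bot
def cam(n):
    c=camera_model(n); return c,cv2.Rodrigues(np.array(c['rvec'],float))[0],np.array(c['tvec'],float).ravel()
def ray(n,u,v):
    c,Rm,t=cam(n); a=np.array([(u-c['cx'])/c['fx'],(v-c['cy'])/c['fy']]); s=a.copy()
    for _ in range(20): s=a/(1+c['k1']*(s@s))
    return -Rm.T@t, Rm.T@np.array([s[0],s[1],1.])
def at_z(n,u,v,z):
    o,d=ray(n,u,v); return o+d*(z-o[2])/d[2]
def at_depth(n,u,v,D):
    o,d=ray(n,u,v); return o+d*D
def proj(n,p):
    c,Rm,t=cam(n); q=Rm@np.asarray(p,float)+t; s=q[:2]/q[2]; s=s*(1+c['k1']*(s@s)); return np.array([s[0]*c['fx']+c['cx'],s[1]*c['fy']+c['cy']])
def st():
    s=monitor.sense(); return s
def rot(s):
    w,x,y,z=s['tcp_rot']; return R.from_quat([x,y,z,w])
def save(n,f,crop=None,k=1):
    im,d=get_image(n); np.save('pics/%s_d.npy'%f,d); np.save('pics/%s_i.npy'%f,im)
    o=im[:,:,::-1]
    if crop: x0,y0,x1,y1=crop; o=o[y0:y1,x0:x1]
    o=cv2.resize(o,None,fx=k,fy=k,interpolation=cv2.INTER_CUBIC); cv2.imwrite('pics/%s.png'%f,o); return im,d
def rel(s,p,yaw=None,down=None):
    """shift in tool axes (mm) to world p, and rotvec to target rotation"""
    r=rot(s); return np.round(r.inv().apply(np.asarray(p)-s['eef_pos']),1)
E
python3 - <<'E'
from h import *
s=st(); print({k:np.round(v,3) for k,v in s.items()}); print(rot(s).as_matrix().round(3))
for n in('top','side'):
    save(n,n+'0',k=1.42); c,Rm,t=cam(n); print(n,c,(-Rm.T@t).round(), Rm.round(2).tolist())
E
```

```text
pics
{'clock': np.float64(0.0), 'q': array([ 1.158,  0.384,  0.044,  1.6  , -0.018,  1.161, -0.05 ]), 'qvel': array([ 0.001, -0.   , -0.002,  0.001,  0.   ,  0.002, -0.001]), 'joint_efforts': array([-1.0000e-03, -4.3346e+01,  1.0240e+00, -2.4951e+01,  1.1000e-02,
        1.1000e-02,  0.0000e+00]), 'eef_pos': array([ 200.98 , -617.147,  229.854]), 'tcp_rot': array([-0.001,  0.809, -0.587, -0.001]), 'force': array([0.038, 0.437, 0.253]), 'torque': array([-0.011, -0.07 ,  0.012]), 'grip_width': np.float64(85.364)}
[[ 0.31  -0.951 -0.001]
 [-0.951 -0.31   0.002]
 [-0.003  0.    -1.   ]]
top {'fx': 405.5646211415499, 'fy': 405.5646211415499, 'cx': 277.189816204242, 'cy': 213.1412061205655, 'k1': 0.009001565638401876, 'rvec': array([ 2.09747019, -2.15103642,  0.17928621]), 'tvec': array([-37.49018666, 481.75858713, 845.29686298])} [324. -56. 917.] [[-0.02, -1.0, -0.01], [-0.98, 0.03, -0.18], [0.18, 0.01, -0.98]]
side {'fx': 518.3601770240708, 'fy': 518.3601770240708, 'cx': 281.9487420650584, 'cy': 220.66237580343858, 'k1': 0.05018331598651811, 'rvec': array([ 2.09501768, -0.01796766,  0.02980254]), 'tvec': array([-467.63178813,   15.59317161, 1225.20897711])} [  432. -1064.   633.] [[1.0, -0.03, 0.01], [-0.0, -0.5, -0.87], [0.03, 0.87, -0.5]]
```

View pics/top0.png

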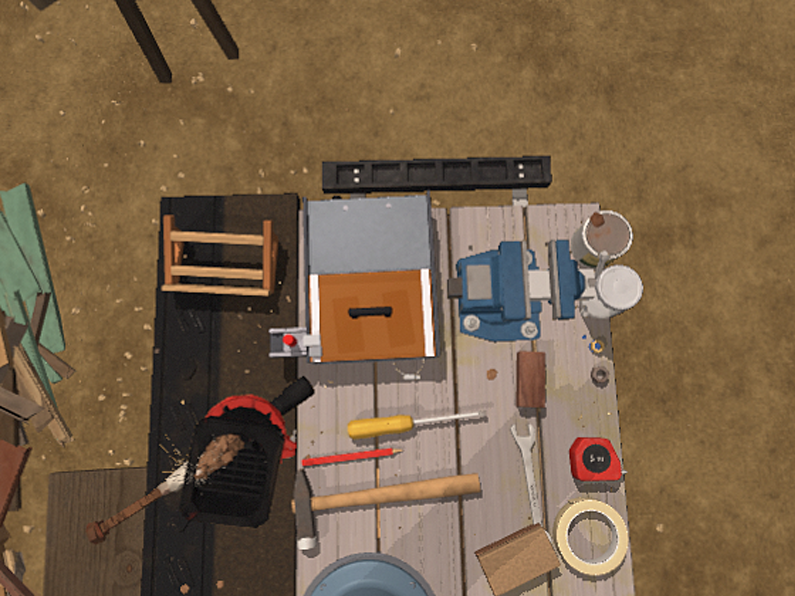

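View pics/side0.png

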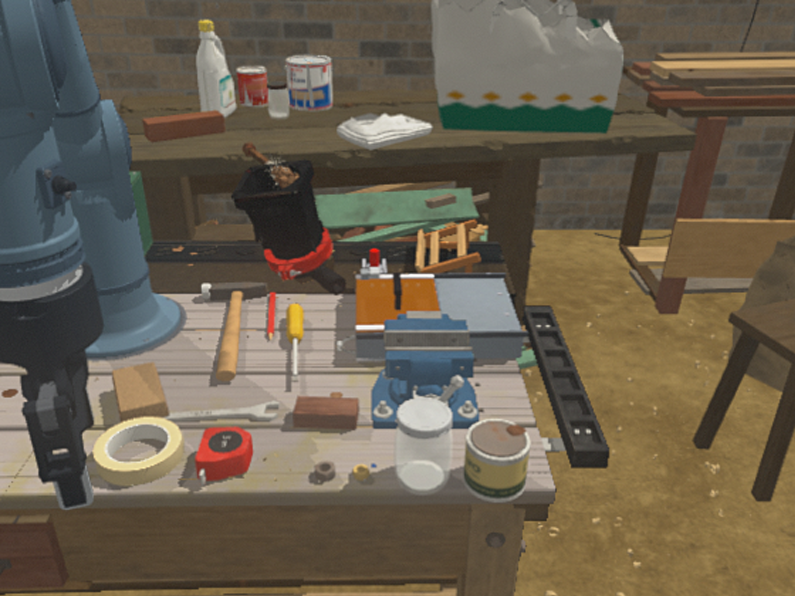

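The top view shows the box at about (370,280), the catch knob at (290,340), the rack at (220,255), one fresh block at (531,380) and the nuts at (598,345) and (600,375). No second loose block is evident in front of the rack. I'll zoom in to check.

```bash
python3 - <<'E'
from h import *
im=np.load('pics/top0_i.npy')[:,:,::-1]
cv2.imwrite('pics/c1.png',cv2.resize(im[130:270,105:315],None,fx=3.8,fy=3.8,interpolation=cv2.INTER_CUBIC))
d=np.load('pics/top0_d.npy')
# depth-based height sanity
for (u,v) in [(374,267),(374,250),(374,280),(260,240),(260,165),(204,239),(160,200),(145,168),(145,192)]:
    print(u,v,d[v,u],at_depth('top',u,v,d[v,u]).round(1))
# fresh block mask
hs=cv2.cvtColor(im,cv2.COLOR_BGR2HSV); print(im[267,374],hs[267,374])
E
```

```text
374 267 879.2893 [ 359.2 -256.3   28.1]
374 250 886.54816 [ 396.1 -259.    27.4]
374 280 878.1962 [ 331.5 -255.4   24.3]
260 240 867.17993 [421.4 -11.5  53.3]
260 165 907.186 [590.9 -13.8  43.1]
204 239 836.80066 [422.8 102.3  85.2]
160 200 941.75885 [526.8 221.8  -1.9]
145 168 896.4958 [587.3 239.6  55.1]
145 192 905.4265 [537.3 244.   37. ]
[ 58  76 122] [  8 134 122]
```

View pics/c1.png

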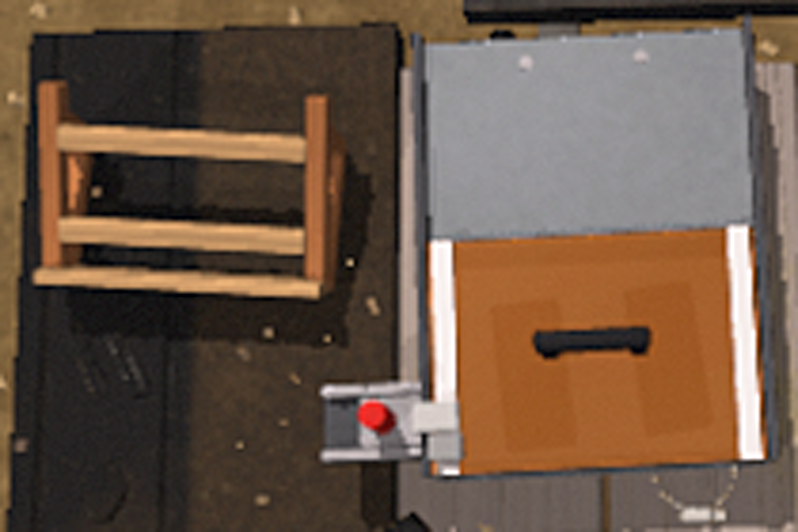

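```bash
python3 - <<'E'
from h import *
def P(x,y,z): return at_z('top',105+x/3.8-.0,130+y/3.8,z)
print('lid corners'); L=[P(430,241,52),P(750,226,52),P(765,460,52),P(435,474,52)]
for p in L: print(p.round(1))
L=np.array(L); print('size',[np.linalg.norm(L[i]-L[(i+1)%4]).round(1) for i in range(4)],L.mean(0).round(1))
print('yaw',np.degrees([np.arctan2(*(a[[1,0]])) for a in (L[0]-L[3],L[1]-L[2])]), np.degrees([np.arctan2(-a[0],a[1]) for a in (L[0]-L[1],L[3]-L[2])]))
h=[P(540,343,89),P(646,340,89)]; print('handle',h,(h[0]+h[1])/2, np.linalg.norm(h[0]-h[1]))
print('knob',P(377,415,87))
for a in [(58,139,305,151,55.3),(58,231,305,240,36.7)]:
    p,q=P(a[0],a[1],a[4]),P(a[2],a[3],a[4]); print('bar',p.round(1),q.round(1),((p+q)/2).round(1),np.degrees(np.arctan2(-(p-q)[0],(p-q)[1])), np.linalg.norm(p-q))
im=np.load('pics/top0_i.npy');d=np.load('pics/top0_d.npy')
# fresh block: depth points height 20-30 in window
pts=[]
for v in range(240,295):
    for u in range(355,395):
        p=at_depth('top',u,v,d[v,u]); 
        if 20<p[2]<31 and d[v,u]>0: pts.append(p)
pts=np.array(pts); print(len(pts),pts.mean(0)); r=cv2.minAreaRect(pts[:,:2].astype(np.float32)); print(r, cv2.boxPoints(r))
# search dark-left area for raised stuff
for v in range(200,290,6):
    print(v,[int(at_depth('top',u,v,d[v,u])[2]) for u in range(105,215,6)])
for n,(u,v) in {'nuta':(600/1.42,375/1.42),'nutb':(598/1.42,345/1.42)}.items(): print(n,at_z('top',u,v,12))
E
```

```text
lid corners
[526.2  78.4  52. ]
[ 530.1 -106.    52. ]
[ 395.4 -109.7   52. ]
[392.2  75.4  52. ]
size [np.float64(184.4), np.float64(134.7), np.float64(185.1), np.float64(134.0)] [461.  -15.5  52. ]
yaw [1.28936737 1.55637036] [1.21562141 0.98224924]
handle [array([459.00810333,  12.62052028,  89.        ]), array([459.15804513, -45.09933539,  89.        ])] [459.08307423 -16.23940756  89.        ] 57.720050430863
knob [422.1456281  101.53582263  87.        ]
bar [592.  294.4  55.3] [580.9 150.5  55.3] [586.4 222.5  55.3] -4.411200973277069 144.3196965452579
bar [541.6 299.5  36.7] [532.3 154.1  36.7] [537.  226.8  36.7] -3.652881613783493 145.6872374833901
733 [ 359.41399403 -257.11119474   25.43026396]
((360.0787048339844, -257.3642578125), (39.1568717956543, 84.72834777832031), 85.68731689453125) [[ 316.36218 -273.7015 ]
 [ 400.85065 -280.07303]
 [ 403.79523 -241.02701]
 [ 319.30676 -234.65549]]
200 [-858, 1, 27, 20, 1, -2, 3, 1, 0, -1, 2, 916, -1, 0, 30, 0, 0, 2, 2]
206 [-854, 0, -2, 0, 1, 0, 0, 33, 34, 34, 34, 36, 35, 38, 35, -1, 0, 2, 0]
212 [-860, 0, -1, 0, 0, 0, 1, -2, 0, 0,
[... 288 characters left out ...]
 -1, 0, 1, 46, 88, 50, 53]
242 [-858, 1, 0, 0, 0, -1, 0, 0, 0, 1, 0, -1, -2, 0, 3, 48, 85, 69, 53]
248 [-856, 1, 1, 1, 0, 1, -1, 0, 2, -1, 2, 2, -1, -1, 3, 45, 53, 54, 54]
254 [-856, 0, 0, 0, 1, 1, 0, 0, 1, 0, 3, 2, 1, 0, 0, 0, 1, 0, -1]
260 [-864, 0, -1, -1, 0, 0, 0, 0, 1, 0, 0, 0, -1, 0, 1, 0, -1, 0, 1]
266 [-863, 2, -3, 0, 5, 0, 0, -1, -2, 1, 3, -1, 0, 1, -2, 0, 3, 0, 42]
272 [-859, 1, -2, 0, 0, 0, -1, 1, 0, 0, 0, 3, -1, 0, -1, -2, 2, 41, 41]
278 [-857, -1, 3, -1, 3, -1, 0, -1, 1, 1, 0, 32, 60, 3, 1, -2, 43, 42, 40]
284 [-857, 0, -2, 0, -3, -2, 1, 0, 0, 81, 82, 81, 78, 77, 56, 43, 43, 39, -2]
nuta [ 363.68983293 -366.96972954   12.        ]
nutb [ 410.37307775 -367.95236746   12.        ]
```

I can see two cured blocks through the lid, one fresh block at (359,-257) and no fresh2. The box is at about (460,-16) with yaw 0.022. The rack is at (562,225) with yaw -0.073. Next I'll check the rack rail height and plan the move to the catch.

```bash
cat >> h.py <<'E'
B=np.array([460,-15.8,0.]);YB=0.022; K=np.array([561.7,224.6,46.]);YK=-0.073
def box(x,y,z): return B+R.from_euler('z',YB).apply([x,y,z])
RK=R.from_euler('zy',[YK,-0.35])   # rack frame; x up slope
def rack(x,y,z): return K+RK.apply([x,y,z])
def down(a): c,s=np.cos(a),np.sin(a); return R.from_matrix(np.array([[c,s,0],[s,-c,0],[0,0,-1]]).T)
def rackrot(sgn=-1): return RK*down(sgn*np.pi/2)
def plan(*T):
    s=st(); r=rot(s); print('t',round(float(s['clock']),1),'tcp',np.round(s['eef_pos'],1),'F',np.round(s['force'],1),'w',round(float(s['grip_width']),1),'q7',round(float(s['q'][6]),2))
    for p,q in T:
        print(r.inv().apply(np.asarray(p)-s['eef_pos']).round(1), (r.inv()*q).as_rotvec().round(3))
E
python3 - <<'E'
from h import *
d=np.load('pics/top0_d.npy')
print('rails')
for x in (50,317,325,333):
    for y in (100,140,190,230,260): 
        u,v=int(105+x/3.8),int(130+y/3.8); p=at_depth('top',u,v,d[v,u]); print(x,y,p.round(),'rack',RK.inv().apply(p-K).round())
q=down(-np.pi/2+YB)
plan(([420,-300,230],q),([422,101,160],q),([422,101.5,62],q))
E
```

```text
rails
50 100 [614. 298.  61.] rack [49. 77. -4.]
50 140 [595. 301.  51.] rack [27. 79. -6.]
50 190 [565. 303.  42.] rack [-4. 79. -4.]
50 230 [544. 305.  37.] rack [-26.  78.  -3.]
50 260 [527. 307.  28.] rack [-44.  80.  -5.]
317 100 [610. 143.  63.] rack [ 57. -78.   0.]
317 140 [589. 144.  57.] rack [ 35. -78.   1.]
317 190 [559. 146.  48.] rack [  4. -79.   2.]
317 230 [539. 148.  38.] rack [-18. -78.   0.]
317 260 [522. 149.  31.] rack [-36. -78.  -0.]
325 100 [609. 139.  63.] rack [ 57. -82.   0.]
325 140 [589. 140.  54.] rack [ 35. -82.  -2.]
325 190 [559. 142.  47.] rack [  4. -83.   2.]
325 230 [539. 144.  37.] rack [-18. -82.  -1.]
325 260 [522. 145.  31.] rack [-36. -83.  -1.]
333 100 [614. 137.  49.] rack [ 57. -83. -15.]
333 140 [593. 139.  42.] rack [ 34. -84. -14.]
333 190 [569. 145.  12.] rack [  1. -80. -34.]
333 230 [545. 145.  11.] rack [-21. -81. -27.]
333 260 [526. 144.  13.] rack [-39. -83. -19.]
t 0.1 tcp [ 201.  -617.2  230. ] F [ 0.1  0.8 -0.2] w 85.8 q7 -0.05
[-233.8 -306.5    0.5] [0.    0.002 0.293]
[-614.3 -432.6   71.5] [0.    0.002 0.293]
[-614.5 -432.8  169.5] [0.    0.002 0.293]
```

move_arm --plan '[-50,-65,0,0,0,0.29,45,-95,-130,0,0,0,0.29,45,-145,-195,0,0,0,0.29,45,-190,-250,0,0,0,0.29,45,-234,-306,0,0,0,0.29,45,-310,-335,10,0,0,0.29,45,-350,-345,15,0,0,0.29,45,-395,-360,20,0,0,0.29,45]' --squeeze 50

```text
clock: 0.9
eef_pos: [389.7, -268.2, 221.7]
tcp_rot: [-0.0, 0.716, -0.698, 0.0]
force: [1.3, 0.4, -0.5]
grip_width: 44.9
```

```bash
python3 - <<'E'
from h import *
q=down(-np.pi/2+YB)
plan(([422,101,150],q),([422,101.5,62],q))
E
```

```text
t 0.9 tcp [ 389.7 -268.2  221.7] F [ 1.3  0.4 -0.5] w 44.9 q7 -1.04
[-368.3  -41.7   71.7] [-0.     0.     0.004]
[-368.8  -41.7  159.7] [-0.     0.     0.004]
```

move_arm --plan '[0,0,0,0,0,0,45,0,0,0,0,0,0,45,0,0,0,0,0,0,45]'

```text
clock: 1.2
eef_pos: [388.4, -271.6, 221.9]
tcp_rot: [0.0, 0.715, -0.699, 0.0]
force: [-0.1, -0.6, -0.3]
grip_width: 45.1
```

```bash
python3 - <<'E'
from h import *
q=down(-np.pi/2+YB)
plan(([422,101,150],q),([422,101.5,62],q))
E
```

```text
t 1.2 tcp [ 388.4 -271.6  221.9] F [-0.1 -0.6 -0.3] w 45.1 q7 -1.04
[-371.8  -42.2   71.7] [ 0.    -0.001  0.001]
[-372.3  -42.3  159.7] [ 0.    -0.001  0.001]
```

move_arm --plan '[-372,-42,72,0,0,0,45,-372,-42,72,0,0,0,45,-372,-42,72,0,0,0,45,-372,-42,72,0,0,0,45,-372,-42,72,0,0,0,45,-372,-42,72,0,0,0,45,-372,-42,72,0,0,0,45,-372,-42,72,0,0,0,45]'

```text
clock: 2.0
eef_pos: [422.6, 104.6, 149.9]
tcp_rot: [-0.001, 0.716, -0.698, -0.0]
force: [0.2, -0.3, 0.3]
grip_width: 45.0
```

move_arm --plan '[0,0,0,0,0,0,45,0,0,0,0,0,0,45,0,0,0,0,0,0,45]'

```text
clock: 2.3
eef_pos: [422.4, 100.0, 149.9]
tcp_rot: [0.0, 0.714, -0.7, 0.0]
force: [0.0, 0.3, -0.0]
grip_width: 44.9
```

```bash
python3 - <<'E'
from h import *
q=down(-np.pi/2+YB)
plan(([422,101,150],q),([422,101.5,62],q))
E
```

```text
t 2.3 tcp [422.4 100.  149.9] F [ 0.   0.3 -0. ] w 44.9 q7 -1.94
[-1.   0.4 -0.1] [ 0.    -0.001 -0.002]
[-1.5  0.3 87.9] [ 0.    -0.001 -0.002]
```

move_arm --plan '[-1.5,0,45,0,0,0,45,-1.5,0,80,0,0,0,45,-1.5,0,88,0,0,0,45,-1.5,0,88,0,0,0,45,-1.5,0,88,0,0,0,10,-1.5,0,88,0,0,0,10,-1.5,0,88,0,0,0,10,-1.5,0,88,0,0,0,10]'

```text
clock: 3.1
eef_pos: [422.8, 104.1, 63.3]
tcp_rot: [-0.001, 0.715, -0.699, 0.001]
force: [-2.3, 0.6, 5.4]
grip_width: 14.2
```

move_arm --plan '[-5,0,0,0,0,0,10,-10,0,0,0,0,0,10,-15,0,0,0,0,0,10,-20,0,0,0,0,0,10,-24,0,0,0,0,0,10,-27,0,0,0,0,0,10,-27,0,0,0,0,0,10,-27,0,0,0,0,0,10]'

```text
clock: 3.9
eef_pos: [422.2, 128.2, 63.3]
tcp_rot: [0.001, 0.715, -0.699, 0.002]
force: [-2.2, -4.4, 7.3]
grip_width: 14.5
```

move_arm --plan '[0,0,0,0,0,0,45,0,0,0,0,0,0,45,0,0,0,0,0,0,45,0,0,-45,0,0,0,45,0,0,-85,0,0,0,45,0,0,-85,0,0,0,45,0,0,-85,0,0,0,45]'

```text
clock: 4.6
eef_pos: [421.9, 131.3, 147.9]
tcp_rot: [-0.001, 0.716, -0.698, 0.001]
force: [0.4, 0.6, -0.3]
grip_width: 45.2
```

```bash
python3 - <<'E'
from h import *
im,d=save('top','top1')
cv2.imwrite('pics/c2.png',cv2.resize(im[130:270,105:315,::-1],None,fx=3.8,fy=3.8,interpolation=cv2.INTER_CUBIC))
q=down(YB)
plan((box(0,0,150),q),(box(0,0,64),q))
E
```

```text
t 4.7 tcp [420.6 130.8 146.6] F [-0.2 -0.4 -0.7] w 45.1 q7 -2.02
[147.6 -35.7  -3.3] [ 1.000e-03 -0.000e+00 -1.568e+00]
[147.5 -35.7  82.7] [ 1.000e-03 -0.000e+00 -1.568e+00]
```

View pics/c2.png

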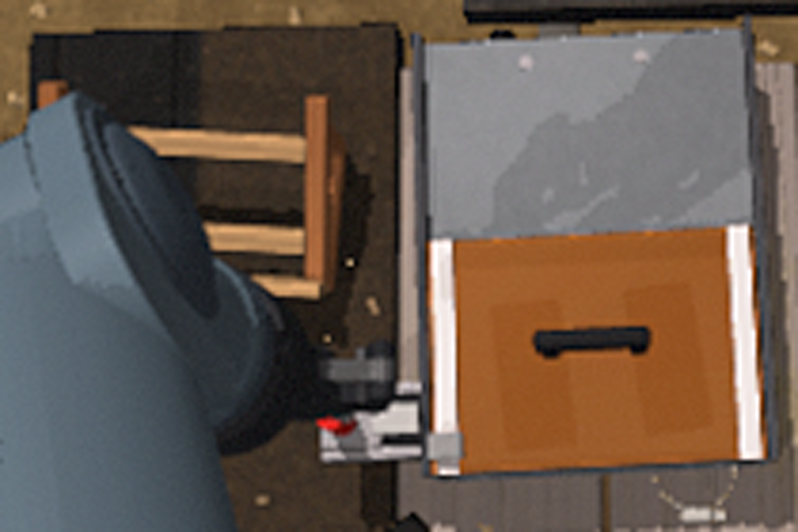

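The knob moved from x=377 to about 338 in the crop, roughly 24 mm, and the bolt is clear of the lug at (445,445). Now the lid handle.

move_arm --plan '[148,-36,-3,0,0,-1.0,45,148,-36,-3,0,0,-1.0,45,148,-36,-3,0,0,-1.0,45,148,-36,-3,0,0,-1.0,45,148,-36,-3,0,0,-1.0,45,148,-36,-3,0,0,-1.0,45,148,-36,-3,0,0,-1.0,45,148,-36,-3,0,0,-1.0,45]'

```text
clock: 5.45
eef_pos: [459.0, -16.1, 148.0]
tcp_rot: [0.0, 0.963, -0.269, -0.002]
force: [0.9, 0.1, 0.4]
grip_width: 45.1
```

move_arm --plan '[0,0,0,0,0,-0.57,45,0,0,0,0,0,-0.57,45,0,0,0,0,0,-0.57,45,0,0,0,0,0,-0.57,45,0,0,0,0,0,-0.57,45,0,0,0,0,0,-0.57,45]'

```text
clock: 6.05
eef_pos: [460.0, -16.0, 149.1]
tcp_rot: [-0.0, 1.0, 0.01, -0.001]
force: [0.8, -0.2, 0.3]
grip_width: 45.0
```

```bash
python3 - <<'E'
from h import *
q=down(YB)
plan((box(0,0,150),q),([459.2,-16.2,65],q))
E
```

```text
t 6.0 tcp [460.  -16.  149.1] F [ 0.8 -0.2  0.3] w 45.0 q7 -0.15
[-0.  -0.2 -0.9] [-0.     0.002 -0.002]
[-0.7  0.2 84.2] [-0.     0.002 -0.002]
```

move_arm --plan '[-1,0,45,0,0,0,45,-1,0,78,0,0,0,45,-1,0,84,0,0,0,45,-1,0,84,0,0,0,45,-1,0,84,0,0,0,5,-1,0,84,0,0,0,5,-1,0,84,0,0,0,5,-1,0,84,0,0,0,5]' --squeeze 50

```text
clock: 6.85
eef_pos: [461.7, -16.1, 67.8]
tcp_rot: [0.0, 1.0, 0.012, 0.002]
force: [-1.0, 0.2, 6.8]
grip_width: 11.0
```

move_arm --plan '[10,0,0,0,0,0,5,25,0,0,0,0,0,5,42,0,0,0,0,0,5,60,0,0,0,0,0,5,78,0,0,0,0,0,5,95,0,0,0,0,0,5,108,0,0,0,0,0,5,115,0,0,0,0,0,5]'

```text
clock: 7.65
eef_pos: [576.1, -13.3, 67.8]
tcp_rot: [0.0, 1.0, 0.012, 0.0]
force: [-3.0, -0.5, 8.9]
grip_width: 10.5
```

move_arm --plan '[5,0,0,0,0,0,5,9,0,0,0,0,0,5,11,0,0,0,0,0,5,11,0,0,0,0,0,5,11,0,0,0,0,0,5]'

```text
clock: 8.15
eef_pos: [586.4, -13.1, 67.9]
tcp_rot: [0.0, 1.0, 0.012, 0.001]
force: [-1.9, 0.1, 6.7]
grip_width: 11.1
```

move_arm --plan '[0,0,0,0,0,0,45,0,0,0,0,0,0,45,0,0,0,0,0,0,45,0,0,-45,0,0,0,45,0,0,-90,0,0,0.14,58,-50,0,-120,0,0,0.29,58,-100,0,-130,0,0,0.43,58,-140,30,-130,0,0,0.57,58]'

```text
clock: 8.95
eef_pos: [452.5, -38.8, 197.7]
tcp_rot: [-0.001, 0.963, -0.269, 0.002]
force: [0.8, -1.2, -0.5]
grip_width: 57.7
```

move_arm --plan '[0,0,0,0,0,1.0,58,0,50,0,0,0,1.0,58,-30,90,0,0,0,1.0,58,-60,130,0,0,0,1.0,58,-60,130,0,0,0,1.0,58,-60,130,0,0,0,1.0,58,-60,130,0,0,0,1.0,58,-60,130,0,0,0,1.0,58]'

```text
clock: 9.75
eef_pos: [333.4, -122.5, 195.6]
tcp_rot: [0.0, 0.716, -0.698, 0.0]
force: [-0.8, -0.2, 0.9]
grip_width: 58.2
```

```bash
python3 - <<'E'
from h import *
im,d=save('top','top2')
cv2.imwrite('pics/c3.png',cv2.resize(im[100:290,105:405,::-1],None,fx=2.6,fy=2.6,interpolation=cv2.INTER_CUBIC))
q=down(YB-np.pi/2)
plan((box(0,41,150),q),(box(0,41,8),q),(box(0,-41,150),q))
E
```

```text
t 9.8 tcp [ 333.5 -122.5  195.6] F [ 0.4 -1.1 -0.5] w 57.8 q7 -1.23
[-144.2 -129.6   45.6] [ 0.    -0.     0.005]
[-144.3 -129.6  187.6] [ 0.    -0.     0.005]
[ -62.2 -129.2   45.6] [ 0.    -0.     0.005]
```

View pics/c3.png

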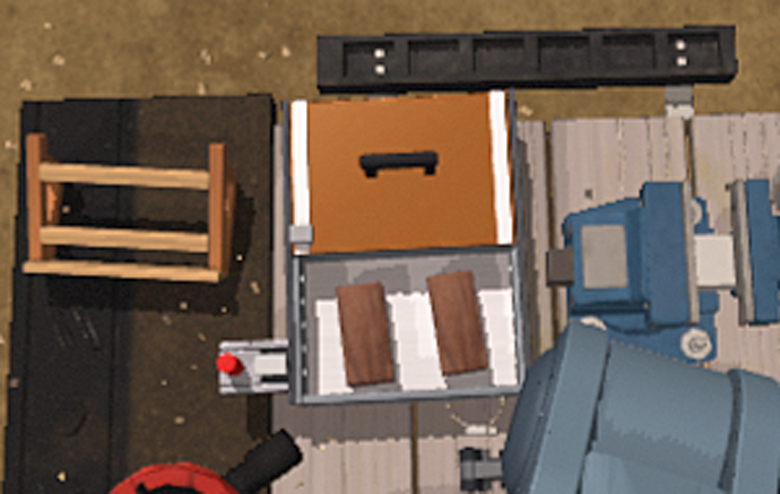

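The lid is fully back. Two cured blocks lie at crop positions (365,333) and (457,322). I'll measure their poses from depth.

```bash
cat >> h.py <<'E'
def blk(d,u0,v0,u1,v1,z0,z1,im=None):
    P=[]
    for v in range(v0,v1):
        for u in range(u0,u1):
            if d[v,u]>0 and (im is None or int(im[v,u,0])-int(im[v,u,2])>25):
                p=at_depth('top',u,v,d[v,u])
                if z0<p[2]<z1: P.append(p)
    P=np.array(P); (c,w,a)=cv2.minAreaRect(P[:,:2].astype(np.float32))
    if w[0]<w[1]: a-=90; w=w[::-1]
    a=(a+90)%180-90
    print('n',len(P),'c',np.round(c,1),'z',P[:,2].mean().round(1),'size',np.round(w,1),'len yaw',round(a,1)); return c,np.radians(a)
E
python3 - <<'E'
from h import *
d=np.load('pics/top2_d.npy');im=np.load('pics/top2_i.npy')
f=lambda x,y:(int(105+x/2.6),int(100+y/2.6))
r=[]
for x0,x1 in((325,410),(415,500)):
    c,a=blk(d,*f(x0,262),*f(x1,393),22,40,im); r.append((c,a))
    print('box frame',R.from_euler('z',-YB).apply(np.r_[c,0]-B).round(1))
for c,a in r:
    q=down(a-np.pi/2); plan(([*c,120],q),([*c,9],q))
E
```

```text
n 679 c [451.4  22.8] z 31.4 size [84.4 39.8] len yaw 5.9
box frame [-7.8 38.8  0. ]
n 681 c [459.6 -56.1] z 31.5 size [85.7 39.9] len yaw 7.6
box frame [ -1.3 -40.3   0. ]
t 9.8 tcp [ 333.5 -122.5  195.6] F [ 0.4 -1.1 -0.5] w 57.8 q7 -1.23
[-142.1 -121.8   75.6] [ 0.    -0.    -0.076]
[-142.1 -121.8  186.6] [ 0.    -0.    -0.076]
t 9.8 tcp [ 333.5 -122.5  195.6] F [ 0.4 -1.1 -0.5] w 57.8 q7 -1.23
[ -63.  -127.9   75.6] [ 0.    -0.    -0.106]
[ -63.  -127.9  186.6] [ 0.    -0.    -0.106]
```

move_arm --plan '[-40,-35,30,0,0,-0.08,58,-80,-70,60,0,0,-0.08,58,-120,-100,75,0,0,-0.08,58,-142,-122,75,0,0,-0.08,58,-142,-122,75,0,0,-0.08,58,-142,-122,115,0,0,-0.08,58,-142,-122,115,0,0,-0.08,58,-142,-122,115,0,0,-0.08,58]'

```text
clock: 10.6
eef_pos: [450.9, 22.2, 80.1]
tcp_rot: [0.001, 0.744, -0.669, -0.001]
force: [-0.4, 0.1, -0.4]
grip_width: 57.9
```

```bash
python3 - <<'E'
from h import *
q=down(np.radians(5.9)-np.pi/2); plan(([451.4,22.8,9],q))
E
```

```text
t 10.6 tcp [450.9  22.2  80.1] F [-0.4  0.1 -0.4] w 57.9 q7 -1.81
[-0.5 -0.8 71.1] [0.003 0.    0.003]
```

move_arm --plan '[-0.5,-1,40,0,0,0,58,-0.5,-1,62,0,0,0,58,-0.5,-1,71,0,0,0,58,-0.5,-1,71,0,0,0,58,-0.5,-1,71,0,0,0,30,-0.5,-1,71,0,0,0,30,-0.5,-1,71,0,0,0,30,-0.5,-1,71,0,0,0,30]' --squeeze 60

```text
clock: 11.4
eef_pos: [455.1, 23.2, 11.7]
tcp_rot: [-0.001, 0.743, -0.669, 0.002]
force: [-0.9, 0.3, 7.4]
grip_width: 39.0
```

move_arm --plan '[0,0,-15,0,0,0,30,0,0,-45,0,0,0,30,0,0,-90,0,0,0,30,0,0,-140,0,0,0,30,0,0,-170,0,0,0,30,0,0,-170,0,0,0,30]'

```text
clock: 12.0
eef_pos: [457.2, 23.7, 185.8]
tcp_rot: [-0.004, 0.743, -0.669, 0.005]
force: [0.2, -0.4, -0.6]
grip_width: 38.9
```

```bash
python3 - <<'E'
from h import *
q=rackrot(); 
print(q.as_matrix().round(2))
plan((rack(3,33,90),q),(rack(3,33,10),q))
E
```

```text
[[-0.07 -0.94  0.34]
 [-1.    0.07  0.  ]
 [-0.03 -0.34 -0.94]]
t 12.0 tcp [457.2  23.7 185.8] F [ 0.2 -0.4 -0.6] w 38.9 q7 -1.68
[-224.2 -102.2   54. ] [0.338 0.004 0.177]
[-221.6 -128.5  129.4] [0.338 0.004 0.177]
```

move_arm --plan '[-50,-20,0,0.1,0,0.05,30,-95,-40,10,0.2,0,0.1,30,-140,-60,20,0.34,0,0.18,30,-185,-80,35,0.34,0,0.18,30,-224,-105,54,0.34,0,0.18,30,-224,-105,54,0.34,0,0.18,30,-224,-105,54,0.34,0,0.18,30,-224,-105,54,0.34,0,0.18,30]'

```text
clock: 12.8
eef_pos: [532.3, 257.7, 124.1]
tcp_rot: [0.124, -0.671, 0.723, -0.112]
force: [-0.3, -0.5, -1.1]
grip_width: 38.5
```

```bash
python3 - <<'E'
from h import *
save('side','side1',crop=(200,120,420,280),k=3.6)
q=rackrot(); 
plan((rack(6,33,40),q),(rack(6,33,8),q))
E
```

```text
t 12.8 tcp [532.8 256.  124.6] F [ 0.  -1.1 -1.2] w 38.6 q7 -2.81
[-1.6 -9.  43.6] [ 0.013  0.002 -0.004]
[-1.6 -9.5 75.6] [ 0.013  0.002 -0.004]
```

View pics/side1.png

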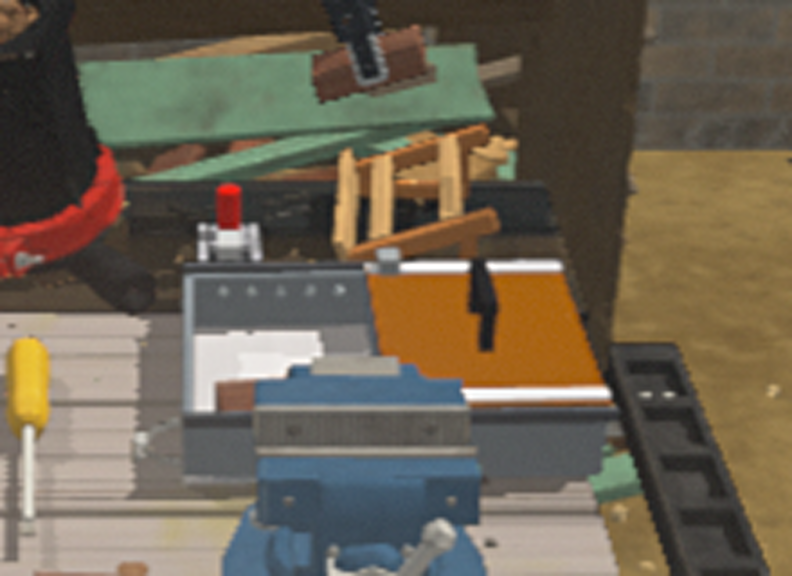

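The block sits squarely in the grip with its tilt matching the rack. q7 is at -2.81, close to its limit, so I'll put this block on the right half of the rack (y=-33), where the wrist has more room.

move_arm --plan '[30,-5,10,0,0,-0.03,30,64,-9,25,0,0,-0.03,30,64,-9,44,0.01,0,-0.03,30,64,-9,44,0.01,0,-0.03,30,64,-9,44,0.01,0,-0.03,30]'

```text
clock: 13.35
eef_pos: [552.2, 191.6, 85.7]
tcp_rot: [0.127, -0.679, 0.713, -0.119]
force: [-0.0, 0.7, -0.4]
grip_width: 38.5
```

```bash
python3 - <<'E'
from h import *
q=rackrot(); 
plan((rack(6,-33,40),q),(rack(6,-33,8),q))
E
```

```text
t 13.3 tcp [552.2 191.6  85.7] F [-0.   0.7 -0.4] w 38.5 q7 -2.74
[0.4 1.1 0.6] [0.001 0.003 0.024]
[ 0.5  1.  32.6] [0.001 0.003 0.024]
```

move_arm --plan '[0,1,15,0,0,0,30,0,1,26,0,0,0,30,0,1,31,0,0,0,30,0,1,33,0,0,0,30,0,1,34,0,0,0,30,0,1,34,0,0,0,30]'

```text
clock: 13.95
eef_pos: [563.4, 193.7, 54.0]
tcp_rot: [0.128, -0.68, 0.712, -0.119]
force: [-3.5, 0.3, 2.4]
grip_width: 38.4
```

move_arm --plan '[0,0,0,0,0,0,50,0,0,0,0,0,0,50,0,0,0,0,0,0,50,0,0,-20,0,0,0,50,0,0,-60,0,0,0,50,0,0,-100,0,0,0,50,0,0,-140,0,0,0,58,0,0,-170,0,0,0,58]'

```text
clock: 14.75
eef_pos: [504.9, 192.6, 215.0]
tcp_rot: [0.128, -0.68, 0.712, -0.119]
force: [0.8, -0.6, 0.7]
grip_width: 58.0
```

```bash
python3 - <<'E'
from h import *
q=down(np.radians(7.6)+np.pi/2); plan(([459.6,-56.1,150],q),([459.6,-56.1,9],q))
E
```

```text
t 14.8 tcp [504.9 192.6 215. ] F [ 0.8 -0.6  0.7] w 58.0 q7 -2.39
[251.7  53.1  44.2] [-0.015  0.52   2.919]
[254.7 101.5 176.6] [-0.015  0.52   2.919]
```

move_arm --plan '[50,10,0,-0.1,0,0,58,95,20,0,-0.2,0,0,58,140,30,10,-0.34,0,0,58,185,40,20,-0.34,0,0,58,230,50,30,-0.34,0,0,58,252,53,30,-0.34,0,0,58,252,53,30,-0.34,0,0,58,252,53,30,-0.34,0,0,58]'

```text
clock: 15.55
eef_pos: [454.8, -57.1, 161.4]
tcp_rot: [0.011, -0.691, 0.723, 0.004]
force: [0.5, 1.5, -0.4]
grip_width: 58.0
```

move_arm --plan '[0,0,0,0,0,-1.1,58,0,0,0,0,0,-1.1,58,0,0,0,0,0,-1.1,58,0,0,0,0,0,-1.1,58,0,0,0,0,0,-1.1,58,0,0,0,0,0,-1.1,58,0,0,0,0,0,-1.1,58,0,0,0,0,0,-1.1,58]'

```text
clock: 16.35
eef_pos: [455.5, -54.5, 162.0]
tcp_rot: [-0.011, 0.968, -0.25, 0.003]
force: [-0.6, 0.8, -0.1]
grip_width: 57.9
```

move_arm --plan '[0,0,0,0,0,-1.1,58,0,0,0,0,0,-1.1,58,0,0,0,0,0,-1.1,58,0,0,0,0,0,-1.1,58,0,0,0,0,0,-1.1,58,0,0,0,0,0,-1.1,58,0,0,0,0,0,-1.1,58,0,0,0,0,0,-1.1,58]'

```text
clock: 17.15
eef_pos: [455.6, -54.6, 162.0]
tcp_rot: [-0.008, 0.956, 0.292, 0.008]
force: [-0.3, -0.0, 0.0]
grip_width: 57.7
```

```bash
python3 - <<'E'
from h import *
q=down(np.radians(7.6)+np.pi/2); plan(([459.6,-56.1,120],q),([459.6,-56.1,9],q))
im,d=save('top','top3')
E
```

```text
t 17.1 tcp [455.6 -54.6 162. ] F [-0.3 -0.   0. ] w 57.7 q7 0.53
[ 1.6  4.  42. ] [ 0.002 -0.024 -1.11 ]
[ -0.7   5.1 153. ] [ 0.002 -0.024 -1.11 ]
```

View pics/top3.png

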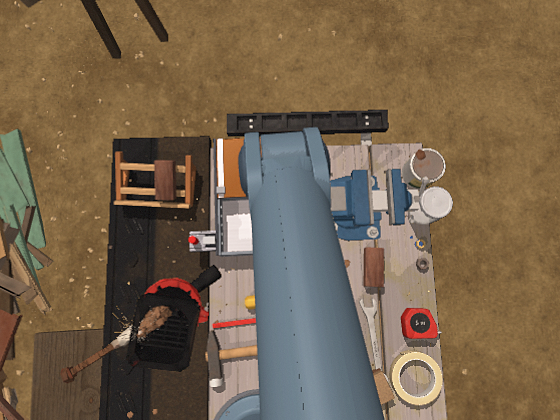

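The first block lies on the right half of the rack, at (165,180). Next is the remaining cured block.

move_arm --plan '[2,4,42,0,-0.02,-1.11,58,2,4,42,0,-0.02,-1.11,58,2,4,42,0,-0.02,-1.11,58,2,4,42,0,-0.02,-1.11,58,2,4,42,0,-0.02,-1.11,58,2,4,42,0,-0.02,-1.11,58,2,4,42,0,-0.02,-1.11,58,2,4,42,0,-0.02,-1.11,58]'

```text
clock: 18.0
eef_pos: [459.8, -56.5, 120.0]
tcp_rot: [0.0, 0.659, 0.752, 0.002]
force: [-0.2, 0.8, 0.5]
grip_width: 57.8
```

move_arm --plan '[0,0,0,0,0,0,58,0,0,0,0,0,0,58]'

```text
clock: 18.2
eef_pos: [459.5, -57.3, 119.8]
tcp_rot: [0.0, 0.662, 0.75, 0.002]
force: [-0.2, 0.1, 0.3]
grip_width: 57.9
```

```bash
python3 - <<'E'
from h import *
q=down(np.radians(7.6)+np.pi/2); plan(([459.6,-56.1,120],q),([459.6,-56.1,9],q))
im=np.load('pics/top3_i.npy');d=np.load('pics/top3_d.npy')
P=[]
for v in range(155,202):
    for u in range(152,178):
        if int(im[v,u,0])-int(im[v,u,2])>25:
            p=RK.inv().apply(at_depth('top',u,v,d[v,u])-K)
            if 18<p[2]<32: P.append(p)
P=np.array(P); print(P.mean(0),cv2.minAreaRect(P[:,:2].astype(np.float32)))
A=np.c_[P[:,:2],np.ones(len(P))]; print('plane slope',np.linalg.lstsq(A,P[:,2],rcond=None)[0])
E
```

```text
t 18.2 tcp [459.5 -57.3 119.8] F [-0.2  0.1  0.3] w 57.9 q7 1.46
[ 1.2  0.3 -0.2] [ 0.003 -0.002 -0.008]
[ 9.000e-01 -1.000e-01  1.108e+02] [ 0.003 -0.002 -0.008]
[  3.71805005 -32.03526164  26.22090131] ((3.435436248779297, -32.19650650024414), (40.644386291503906, 84.9125747680664), 89.23307800292969)
plane slope [ 8.91992304e-04 -2.05348269e-02  2.55597463e+01]
```

Block 1 is at rack (3.4,-32) and flat. Now I'll pick up the second.

move_arm --plan '[1,0,45,0,0,0,58,1,0,85,0,0,0,58,1,0,105,0,0,0,58,1,0,111,0,0,0,58,1,0,111,0,0,0,30,1,0,111,0,0,0,30,1,0,111,0,0,0,30,1,0,111,0,0,0,30]' --squeeze 60

```text
clock: 19.0
eef_pos: [460.0, -57.5, 9.4]
tcp_rot: [0.001, 0.662, 0.75, 0.002]
force: [-0.3, 0.4, -1.2]
grip_width: 38.7
```

move_arm --plan '[0,0,-15,0,0,0,30,0,0,-45,0,0,0,30,0,0,-90,0,0,0,30,0,0,-140,0,0,0,30,0,0,-170,0,0,0,30,0,0,-170,0,0,0,30]'

```text
clock: 19.6
eef_pos: [462.9, -57.9, 183.5]
tcp_rot: [0.005, 0.662, 0.75, 0.003]
force: [-0.4, -0.0, -1.0]
grip_width: 39.0
```

```bash
python3 - <<'E'
from h import *
q=rackrot(1); 
plan((rack(5,37,90),q),(rack(5,37,8),q))
E
```

```text
t 19.6 tcp [462.9 -57.9 183.5] F [-0.4 -0.  -1. ] w 39.0 q7 1.56
[307.4 113.6  50.5] [-0.338 -0.007  0.196]
[304.2 140.6 127.9] [-0.338 -0.007  0.196]
```

move_arm --plan '[45,17,0,-0.1,0,0.05,30,90,33,5,-0.2,0,0.1,30,135,50,10,-0.34,0,0.2,30,180,67,20,-0.34,0,0.2,30,225,84,30,-0.34,0,0.2,30,270,100,40,-0.34,0,0.2,30,307,114,50,-0.34,0,0.2,30,307,114,50,-0.34,0,0.2,30]'

```text
clock: 20.4
eef_pos: [532.1, 266.8, 127.6]
tcp_rot: [0.109, 0.721, 0.671, 0.129]
force: [-0.2, 1.0, 0.0]
grip_width: 38.8
```

move_arm --plan '[0,0,0,0,0,0,30,0,0,0,0,0,0,30,0,0,0,0,0,0,30]'

```text
clock: 20.7
eef_pos: [533.2, 259.1, 128.4]
tcp_rot: [0.112, 0.724, 0.669, 0.127]
force: [-0.0, -1.3, -0.6]
grip_width: 38.9
```

```bash
python3 - <<'E'
from h import *
q=rackrot(1); 
plan((rack(4,37,90),q),(rack(4,37,6),q))
E
```

```text
t 20.7 tcp [533.2 259.1 128.4] F [-0.  -1.3 -0.6] w 38.9 q7 0.24
[ 2.5  4.9 -2.9] [-0.011 -0.007 -0.008]
[ 2.   5.8 81.1] [-0.011 -0.007 -0.008]
```

move_arm --plan '[2,6,40,-0.01,0,0,30,2,6,65,-0.01,0,0,30,2,6,76,-0.01,0,0,30,2,6,79,-0.01,0,0,30,2,6,81,-0.01,0,0,30,2,6,82,-0.01,0,0,30,2,6,82,-0.01,0,0,30]'

```text
clock: 21.4
eef_pos: [567.3, 264.2, 55.3]
tcp_rot: [0.115, 0.723, 0.669, 0.132]
force: [-0.8, 1.3, -0.8]
grip_width: 38.7
```

```bash
python3 - <<'E'
from h import *
plan((rack(4,37,6),rackrot(1)))
E
```

```text
t 21.4 tcp [567.3 264.2  55.3] F [-0.8  1.3 -0.8] w 38.7 q7 0.09
[-3.1 -1.5  0.8] [ 0.002 -0.011 -0.006]
```

move_arm --plan '[-3,0,1,0,0,0,30,-3,0,2,0,0,0,30,-3,0,3,0,0,0,30,-3,0,3,0,0,0,30]'

```text
clock: 21.8
eef_pos: [567.7, 260.7, 51.1]
tcp_rot: [0.115, 0.723, 0.669, 0.131]
force: [0.2, -0.1, -1.0]
grip_width: 38.9
```

move_arm --plan '[0,0,1,0,0,0,30,0,0,2,0,0,0,30,0,0,2,0,0,0,30]'

```text
clock: 22.1
eef_pos: [567.9, 260.8, 50.7]
tcp_rot: [0.116, 0.723, 0.669, 0.131]
force: [-8.6, -3.4, 11.6]
grip_width: 38.8
```

```bash
python3 - <<'E'
from h import *
plan((rack(4,37,0),rackrot(1))); im,d=save('side','side2',crop=(240,120,400,240),k=5)
E
```

```text
t 22.1 tcp [567.9 260.8  50.7] F [-8.6 -3.4 11.6] w 38.8 q7 0.08
[ 0.3 -0.7  2.3] [ 0.002 -0.007 -0.006]
```

View pics/side2.png

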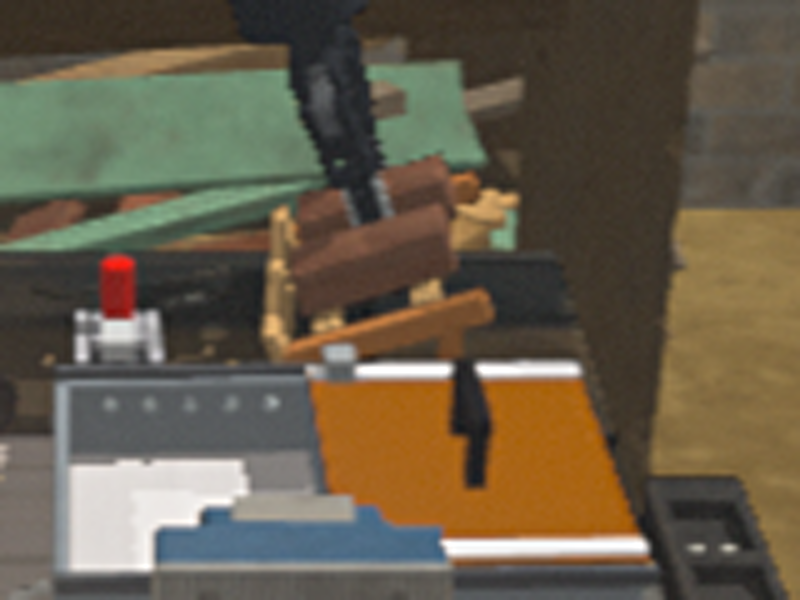

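Contact is made and both blocks sit on the slope. Release and retreat.

move_arm --plan '[0,0,-0.5,0,0,0,50,0,0,-0.5,0,0,0,50,0,0,-0.5,0,0,0,50,0,0,-20,0,0,0,50,0,0,-60,0,0,0,50,0,0,-100,0,0,0,50,0,0,-145,0,0,0,50,0,0,-180,0,0,0,50]'

```text
clock: 22.95
eef_pos: [506.0, 260.0, 220.1]
tcp_rot: [0.115, 0.722, 0.669, 0.132]
force: [1.0, -0.2, 1.8]
grip_width: 50.1
```

move_arm --plan '[-50,10,0,0.1,0,0,60,-95,25,0,0.2,0,0,60,-140,40,0,0.35,0,0,60,-185,60,0,0.35,0,0,60,-230,75,0,0.35,0,0,60,-275,90,0,0.35,0,0,60,-300,100,0,0.35,0,0,60,-300,100,0,0.35,0,0,60]'

```text
clock: 23.75
eef_pos: [580.1, -55.6, 240.9]
tcp_rot: [-0.012, 0.736, 0.677, 0.013]
force: [1.0, 0.2, 0.0]
grip_width: 60.0
```

```bash
python3 - <<'E'
from h import *
im,d=save('top','top4')
for u0,u1 in((121,150),(152,178)):
    P=[]
    for v in range(155,202):
        for u in range(u0,u1):
            if int(im[v,u,0])-int(im[v,u,2])>25:
                p=RK.inv().apply(at_depth('top',u,v,d[v,u])-K)
                if 18<p[2]<32: P.append(p)
    P=np.array(P); print(P.mean(0),cv2.minAreaRect(P[:,:2].astype(np.float32)))
    A=np.c_[P[:,:2],np.ones(len(P))]; print('plane slope',np.linalg.lstsq(A,P[:,2],rcond=None)[0])
c,a=blk(d,345,225,400,305,18,32,im)
q=down(a+np.pi/2); plan(([*c,150],q),([*c,3],q))
E
```

```text
[ 5.27171154 36.67701564 24.34496509] ((4.986423492431641, 36.585147857666016), (43.25840377807617, 84.61276245117188), 89.39550018310547)
plane slope [ 6.78933257e-04 -2.36969175e-02  2.52105182e+01]
[  3.85997924 -32.02952589  26.18089492] ((3.1628379821777344, -32.113739013671875), (84.86402130126953, 40.67304229736328), 0.1961633712053299)
plane slope [ 5.16402352e-03 -2.42923509e-02  2.53828894e+01]Traceback (most recent call last):
  File "<stdin>", line 12, in <module>
  File "h.py", line 45, in blk
    P=np.array(P); (c,w,a)=cv2.minAreaRect(P[:,:2].astype(np.float32))
                                           ~^^^^^^
IndexError: too many indices for array: array is 1-dimensional, but 2 were indexed
```

View pics/top4.png

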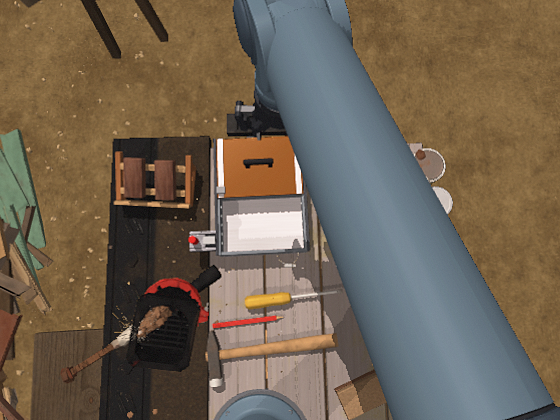

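Both cured blocks are flat on the rack, at (5,37) and (3,-32). The arm hides the fresh block, so I'll shift it.

move_arm --plan '[30,-45,10,0,0,0,60,55,-90,20,0,0,0,60,80,-125,30,0,0,0,60,80,-140,30,0,0,0,60,80,-140,30,0,0,0,60]'

```text
clock: 24.3
eef_pos: [440.7, 45.8, 213.1]
tcp_rot: [-0.012, 0.729, 0.684, 0.01]
force: [0.7, -0.4, -0.2]
grip_width: 60.0
```

```bash
python3 - <<'E'
from h import *
im,d=save('top','top5')
c,a=blk(d,335,225,410,315,18,32,im)
q=down(a+np.pi/2); plan(([*c,150],q),([*c,3],q))
E
```

```text
Traceback (most recent call last):
  File "h.py", line 43, in blk
    p=at_depth('top',u,v,d[v,u])
  File "h.py", line 13, in at_depth
    o,d=ray(n,u,v); return o+d*D
        ~~~^^^^^^^
  File "h.py", line 7, in ray
    c,Rm,t=cam(n); a=np.array([(u-c['cx'])/c['fx'],(v-c['cy'])/c['fy']]); s=a.copy()
           ~~~^^^
  File "h.py", line 5, in cam
    c=camera_model(n); return c,cv2.Rodrigues(np.array(c['rvec'],float))[0],np.array(c['tvec'],float).ravel()
ValueError: time passes only in moves, steps and waits
```

```bash
sed -i 's/^def cam(n):/import functools\n@functools.lru_cache(None)\ndef cam(n):/' h.py; python3 - <<'E'
from h import *
d=np.load('pics/top5_d.npy');im=np.load('pics/top5_i.npy')
c,a=blk(d,335,225,410,315,18,32,im)
q=down(a+np.pi/2); plan(([*c,150],q),([*c,3],q))
E
```

```text
n 764 c [ 355.2 -252. ] z 25.2 size [187.1 158. ] len yaw -2.8
t 24.4 tcp [443.3  44.4 214.1] F [ 0.4 -1.2  0.8] w 60.0 q7 1.26
[-303.6  -67.9   54.2] [-0.    -0.033 -0.018]
[-308.5  -67.8  201.1] [-0.    -0.033 -0.018]
```

View pics/top5.png

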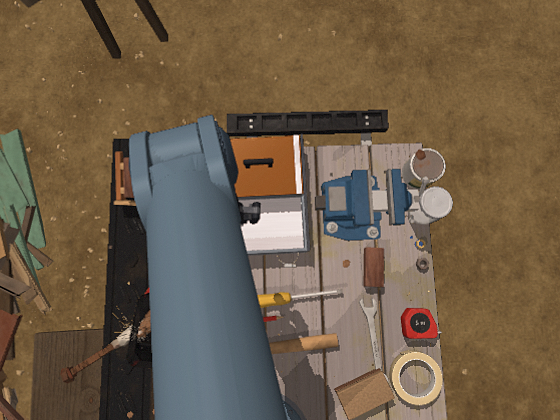

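```bash
python3 - <<'E'
from h import *
d=np.load('pics/top5_d.npy');im=np.load('pics/top5_i.npy')
c,a=blk(d,356,242,394,297,18,32,im)
q=down(a+np.pi/2); plan(([*c,150],q),([*c,3],q))
E
```

```text
n 731 c [ 360.3 -257.5] z 25.3 size [84.6 39.7] len yaw -3.9
t 24.4 tcp [443.3  44.4 214.1] F [ 0.4 -1.2  0.8] w 60.0 q7 1.26
[-308.7  -62.5   54. ] [-0.001 -0.033  0.001]
[-313.6  -62.4  200.9] [-0.001 -0.033  0.001]
```

The fresh block hasn't moved: (360,-257), yaw -3.9°. Moving to it.

move_arm --plan '[-45,-9,0,0,-0.03,0,60,-90,-18,5,0,-0.03,0,60,-135,-27,15,0,-0.03,0,60,-180,-36,25,0,-0.03,0,60,-225,-45,35,0,-0.03,0,60,-270,-54,45,0,-0.03,0,60,-309,-62,54,0,-0.03,0,60,-309,-62,54,0,-0.03,0,60]'

```text
clock: 25.15
eef_pos: [359.1, -264.9, 148.1]
tcp_rot: [-0.003, 0.736, 0.677, 0.002]
force: [-0.2, 0.7, 0.4]
grip_width: 60.0
```

move_arm --plan '[0,0,0,0,0,0,60,0,0,0,0,0,0,60,0,0,0,0,0,0,60]'

```text
clock: 25.45
eef_pos: [362.4, -257.5, 149.9]
tcp_rot: [-0.002, 0.731, 0.683, 0.002]
force: [-0.3, 0.1, -0.2]
grip_width: 60.0
```

```bash
python3 - <<'E'
from h import *
im,d=save('top','top6')
try: blk(d,345,235,405,305,18,32,im)
except Exception as e: print(e)
q=down(np.radians(-3.9)+np.pi/2); plan(([360.3,-257.5,3],q))
E
```

```text
n 412 c [ 373.7 -258.3] z 25.2 size [111.9  39. ] len yaw -4.2
t 25.5 tcp [ 362.3 -257.6  149.9] F [ 0.1  0.3 -0.3] w 60.1 q7 1.87
[ -0.8  -2.  146.9] [ 0.    -0.006 -0.   ]
```

move_arm --plan '[-1,-2,45,0,0,0,60,-1,-2,90,0,0,0,60,-1,-2,125,0,0,0,60,-1,-2,142,0,0,0,60,-1,-2,146,0,0,0,60,-1,-2,146,0,0,0,60,-1,-2,146,0,0,0,30,-1,-2,146,0,0,0,30]' --squeeze 60

```text
clock: 26.3
eef_pos: [360.8, -259.6, 5.3]
tcp_rot: [-0.0, 0.732, 0.682, 0.002]
force: [0.2, 0.9, -0.5]
grip_width: 38.7
```

move_arm --plan '[0,0,0,0,0,0,30,0,0,0,0,0,0,30,0,0,-15,0,0,0,30,0,0,-50,0,0,0,30,0,0,-100,0,0,0,30,0,0,-150,0,0,0,30,0,0,-180,0,0,0,30,0,0,-180,0,0,0,30]'

```text
clock: 27.1
eef_pos: [362.3, -262.3, 188.5]
tcp_rot: [0.003, 0.732, 0.681, 0.001]
force: [0.5, -0.6, -0.7]
grip_width: 38.6
```

```bash
python3 - <<'E'
from h import *
q=down(YB+np.pi/2); plan((box(-2,0,170),q),(box(-2,0,12),q))
E
```

```text
t 27.1 tcp [ 362.3 -262.3  188.5] F [ 0.5 -0.6 -0.7] w 38.6 q7 1.94
[252.8  77.6  18.3] [ 0.007  0.003 -0.094]
[253.2  76.6 176.3] [ 0.007  0.003 -0.094]
```

move_arm --plan '[45,14,0,0,0,-0.09,30,90,28,0,0,0,-0.09,30,135,42,0,0,0,-0.09,30,180,56,5,0,0,-0.09,30,225,70,10,0,0,-0.09,30,253,78,18,0,0,-0.09,30,253,78,18,0,0,-0.09,30,253,78,18,0,0,-0.09,30]'

```text
clock: 27.9
eef_pos: [453.7, -12.2, 166.0]
tcp_rot: [-0.003, 0.699, 0.715, 0.001]
force: [-0.1, -1.4, -0.6]
grip_width: 39.1
```

move_arm --plan '[0,0,0,0,0,0,30,0,0,0,0,0,0,30,0,0,0,0,0,0,30]'

```text
clock: 28.2
eef_pos: [454.6, -14.6, 167.0]
tcp_rot: [-0.002, 0.702, 0.713, 0.002]
force: [-0.8, 0.3, -0.6]
grip_width: 38.6
```

```bash
python3 - <<'E'
from h import *
im,d=save('side','side3',crop=(220,120,400,255),k=4.4)
q=down(YB+np.pi/2); plan((box(-2,0,12),q))
E
```

```text
t 28.2 tcp [454.7 -14.3 167.1] F [ 0.6 -0.  -0.7] w 38.5 q7 1.31
[ -2.4   3.2 155.1] [ 0.    -0.005 -0.006]
```

View pics/side3.png

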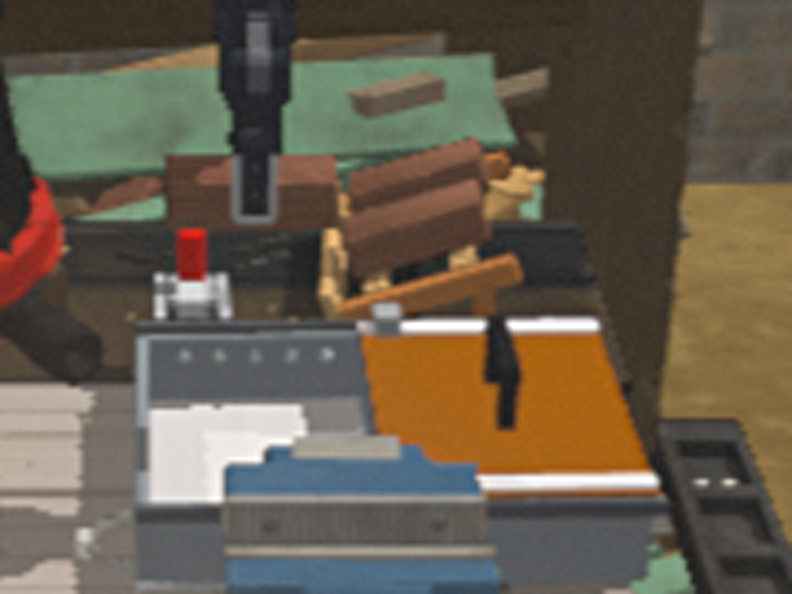

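The block is level in the grip, centred at (250,190) in the crop. Lowering it into the box.

move_arm --plan '[-2,3,45,0,0,0,30,-2,3,90,0,0,0,30,-2,3,125,0,0,0,30,-2,3,145,0,0,0,30,-2,3,151,0,0,0,30,-2,3,154,0,0,0,30,-2,3,156,0,0,0,30,-2,3,156,0,0,0,30]'

```text
clock: 29.05
eef_pos: [459.1, -14.1, 12.1]
tcp_rot: [-0.001, 0.701, 0.714, 0.003]
force: [0.3, -0.5, -0.5]
grip_width: 38.8
```

move_arm --plan '[0,0,1.5,0,0,0,30,0,0,1.5,0,0,0,56,0,0,1.5,0,0,0,56,0,0,1.5,0,0,0,56,0,0,-40,0,0,0,56,0,0,-85,0,0,0,56,0,0,-130,0,0,0,56,0,0,-160,0,0,0,56]'

```text
clock: 29.85
eef_pos: [459.0, -14.4, 173.6]
tcp_rot: [-0.001, 0.7, 0.714, 0.003]
force: [0.4, -1.2, -0.1]
grip_width: 55.9
```

move_arm --plan '[-20,-40,-20,0,0,1.0,45,-40,-80,-20,0,0,1.0,45,-60,-110,-20,0,0,1.0,45,-80,-110,-20,0,0,1.0,45,-80,-110,-20,0,0,1.0,45,-80,-110,-20,0,0,1.0,45,-80,-110,-20,0,0,1.0,45,-80,-110,-20,0,0,1.0,45]'

```text
clock: 30.65
eef_pos: [349.1, -97.1, 190.4]
tcp_rot: [-0.002, 0.957, 0.29, 0.0]
force: [-0.2, 0.6, 0.0]
grip_width: 44.9
```

```bash
python3 - <<'E'
from h import *
im,d=save('top','top7')
f=cv2.resize(im[100:290,105:405,::-1],None,fx=2.6,fy=2.6,interpolation=cv2.INTER_CUBIC); cv2.imwrite('pics/c7.png',f)
try: c,a=blk(d,222,198,302,248,20,40,im); print(R.from_euler('z',-YB).apply(np.r_[c,0]-B).round(1))
except Exception as e: print(e)
q=down(YB); plan((box(125,0,150),q),(box(125,0,66),q))
E
```

```text
n 674 c [458.3 -14.8] z 31.5 size [84.7 39.4] len yaw 0.8
[-1.7  1.   0. ]
t 30.7 tcp [349.1 -97.1 190.4] F [ 1.1 -0.8 -0.1] w 44.7 q7 1.06
[242.5  61.9  40.6] [-0.005 -0.001  0.569]
[242.3  62.3 124.6] [-0.005 -0.001  0.569]
```

View pics/c7.png

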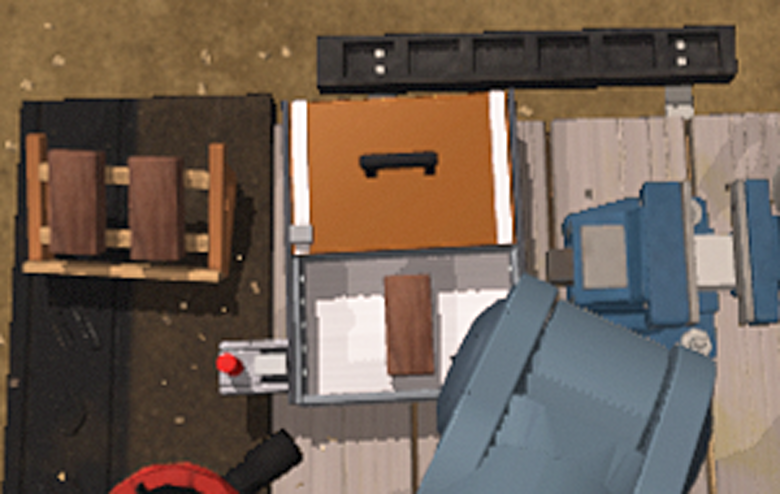

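The fresh block lies flat in the box at (-2,1), and both cured blocks are on the rack. Now I'll shut the lid.

move_arm --plan '[45,12,0,0,0,0.57,45,90,24,0,0,0,0.57,45,135,36,0,0,0,0.57,45,180,48,10,0,0,0.57,45,220,58,25,0,0,0.57,45,242,62,40,0,0,0.57,45,242,62,40,0,0,0.57,45,242,62,40,0,0,0.57,45]'

```text
clock: 31.5
eef_pos: [587.2, -12.0, 148.8]
tcp_rot: [-0.004, 1.0, 0.011, -0.001]
force: [-1.2, 0.2, 1.0]
grip_width: 44.9
```

move_arm --plan '[0,0,0,0,0,0,45,0,0,0,0,0,0,45,0,0,0,0,0,0,45]'

```text
clock: 31.8
eef_pos: [584.0, -14.4, 150.8]
tcp_rot: [-0.003, 1.0, 0.01, -0.001]
force: [0.8, 0.0, 0.2]
grip_width: 44.9
```

```bash
python3 - <<'E'
from h import *
q=down(YB); plan((box(125,0,66),q))
E
```

```text
t 31.8 tcp [584.  -14.4 150.8] F [0.8 0.  0.2] w 44.9 q7 -0.41
[ 1.1 -0.9 84.8] [-0.005  0.001 -0.002]
```

move_arm --plan '[1,-1,45,0,0,0,45,1,-1,78,0,0,0,45,1,-1,84,0,0,0,45,1,-1,84,0,0,0,45,1,-1,84,0,0,0,5,1,-1,84,0,0,0,5,1,-1,84,0,0,0,5,1,-1,84,0,0,0,5]' --squeeze 50

```text
clock: 32.6
eef_pos: [586.4, -12.3, 69.4]
tcp_rot: [-0.002, 1.0, 0.01, 0.0]
force: [-3.6, -0.1, 6.7]
grip_width: 11.3
```

move_arm --plan '[-10,0,0,0,0,0,5,-25,0,0,0,0,0,5,-42,0,0,0,0,0,5,-60,0,0,0,0,0,5,-78,0,0,0,0,0,5,-95,0,0,0,0,0,5,-108,0,0,0,0,0,5,-115,0,0,0,0,0,5]'

```text
clock: 33.4
eef_pos: [473.6, -15.0, 69.4]
tcp_rot: [-0.002, 1.0, 0.01, 0.004]
force: [3.5, -1.8, 6.2]
grip_width: 10.7
```

move_arm --plan '[-5,0,0,0,0,0,5,-9,0,0,0,0,0,5,-12,0,0,0,0,0,5,-12,0,0,0,0,0,5,-12,0,0,0,0,0,5]'

```text
clock: 33.9
eef_pos: [461.9, -15.3, 69.4]
tcp_rot: [-0.002, 1.0, 0.01, 0.003]
force: [1.5, -1.5, 9.7]
grip_width: 10.8
```

move_arm --plan '[-2,0,0,0,0,0,5,-3,0,0,0,0,0,5,-3,0,0,0,0,0,5,-3,0,0,0,0,0,5]'

```text
clock: 34.3
eef_pos: [461.4, -15.3, 69.4]
tcp_rot: [-0.003, 1.0, 0.01, 0.006]
force: [7.0, -1.7, 1.5]
grip_width: 10.8
```

move_arm --plan '[0,0,0,0,0,0,45,0,0,0,0,0,0,45,0,0,0,0,0,0,45,0,0,-45,0,0,0,45,0,0,-85,0,0,0.14,45,0,0,-85,0,0,0.28,45,0,0,-85,0,0,0.43,45,0,0,-85,0,0,0.57,45]'

```text
clock: 35.1
eef_pos: [455.1, -15.3, 151.9]
tcp_rot: [-0.003, 0.962, -0.275, -0.001]
force: [0.0, 0.3, -0.2]
grip_width: 45.4
```

move_arm --plan '[0,0,0,0,0,1.0,45,0,0,0,0,0,1.0,45,0,0,0,0,0,1.0,45,0,0,0,0,0,1.0,45,0,0,0,0,0,1.0,45,0,0,0,0,0,1.0,45,0,0,0,0,0,1.0,45,0,0,0,0,0,1.0,45]'

```text
clock: 35.9
eef_pos: [454.9, -15.0, 151.5]
tcp_rot: [-0.002, 0.715, -0.7, -0.003]
force: [0.6, -0.2, -0.8]
grip_width: 44.6
```

```bash
python3 - <<'E'
from h import *
q=down(YB-np.pi/2); plan(([422,127.5,150],q),([422,127.5,62],q))
E
```

```text
t 35.9 tcp [454.9 -15.  151.5] F [ 0.6 -0.2 -0.8] w 44.6 q7 -1.76
[-143.2   29.9    2.4] [ 0.002  0.006 -0.001]
[-142.6   29.8   90.4] [ 0.002  0.006 -0.001]
```

move_arm --plan '[-45,10,0,0,0,0,45,-90,20,0,0,0,0,45,-130,30,2,0,0,0,45,-143,30,2,0,0,0,45,-143,30,2,0,0,0,45,-143,30,2,0,0,0,45]'

```text
clock: 36.5
eef_pos: [422.8, 126.4, 150.6]
tcp_rot: [-0.002, 0.715, -0.699, -0.002]
force: [0.3, -0.3, 0.0]
grip_width: 45.3
```

```bash
python3 - <<'E'
from h import *
q=down(YB-np.pi/2); plan(([422,127.5,62],q))
E
```

```text
t 36.5 tcp [422.8 126.4 150.6] F [ 0.3 -0.3  0. ] w 45.3 q7 -2.09
[-0.6  0.7 88.6] [ 0.001  0.005 -0.   ]
```

move_arm --plan '[-1,1,45,0,0,0,45,-1,1,80,0,0,0,45,-1,1,88,0,0,0,45,-1,1,88,0,0,0,45,-1,1,88,0,0,0,10,-1,1,88,0,0,0,10,-1,1,88,0,0,0,10,-1,1,88,0,0,0,10]'

```text
clock: 37.3
eef_pos: [423.2, 128.1, 63.8]
tcp_rot: [-0.003, 0.714, -0.7, -0.001]
force: [-0.2, -1.5, 5.7]
grip_width: 14.0
```

move_arm --plan '[5,0,0,0,0,0,10,10,0,0,0,0,0,10,15,0,0,0,0,0,10,20,0,0,0,0,0,10,24,0,0,0,0,0,10,26,0,0,0,0,0,10,26,0,0,0,0,0,10,26,0,0,0,0,0,10]'

```text
clock: 38.1
eef_pos: [423.8, 104.1, 63.8]
tcp_rot: [-0.004, 0.714, -0.7, -0.002]
force: [-0.7, 2.0, 7.5]
grip_width: 13.9
```

move_arm --plan '[2,0,0,0,0,0,10,4,0,0,0,0,0,10,5,0,0,0,0,0,10,5,0,0,0,0,0,10]'

```text
clock: 38.5
eef_pos: [423.8, 103.8, 63.8]
tcp_rot: [-0.007, 0.715, -0.699, -0.004]
force: [-1.0, 11.2, 2.4]
grip_width: 13.9
```

The catch is against its stop (11 N). Release, rise and check.

move_arm --plan '[0,0,0,0,0,0,45,0,0,0,0,0,0,45,0,0,0,0,0,0,45,0,0,-45,0,0,0,45,0,0,-90,0,0,0,45,0,0,-130,0,0,0,45,50,50,-130,0,0,0,45,80,80,-130,0,0,0,45]'

```text
clock: 39.3
eef_pos: [354.4, 24.2, 193.7]
tcp_rot: [-0.004, 0.715, -0.699, -0.001]
force: [-0.6, -2.0, -0.6]
grip_width: 44.9
```

move_arm --plan '[45,0,0,0,0,0,45,90,0,0,0,0,0,45,135,0,0,0,0,0,45,180,0,0,0,0,0,45,180,0,0,0,0,0,45,180,0,0,0,0,0,45,180,0,0,0,0,0,45]'

```text
clock: 40.0
eef_pos: [356.6, -154.5, 190.8]
tcp_rot: [-0.002, 0.714, -0.7, -0.003]
force: [0.0, 0.2, -0.2]
grip_width: 44.7
```

```bash
python3 - <<'E'
from h import *
im,d=save('top','top8')
cv2.imwrite('pics/c8.png',cv2.resize(im[100:290,105:405,::-1],None,fx=2.6,fy=2.6,interpolation=cv2.INTER_CUBIC))
plan()
for u0,u1 in((121,150),(152,178)):
    P=[]
    for v in range(155,202):
        for u in range(u0,u1):
            if int(im[v,u,0])-int(im[v,u,2])>25:
                p=RK.inv().apply(at_depth('top',u,v,d[v,u])-K)
                if 18<p[2]<32: P.append(p)
    P=np.array(P); print(P.mean(0).round(1))
i0=np.load('pics/top0_i.npy').astype(int); print('diff lid/catch area',np.abs(i0[220:256,190:240]-im[220:256,190:240]).mean())
E
```

```text
t 40.0 tcp [ 356.8 -154.1  190.9] F [ 0.   0.9 -0. ] w 44.8 q7 -1.18
[ 5.1 36.3 24.4]
[  3.9 -32.2  26.2]
diff lid/catch area 6.620925925925926
```

View pics/c8.png

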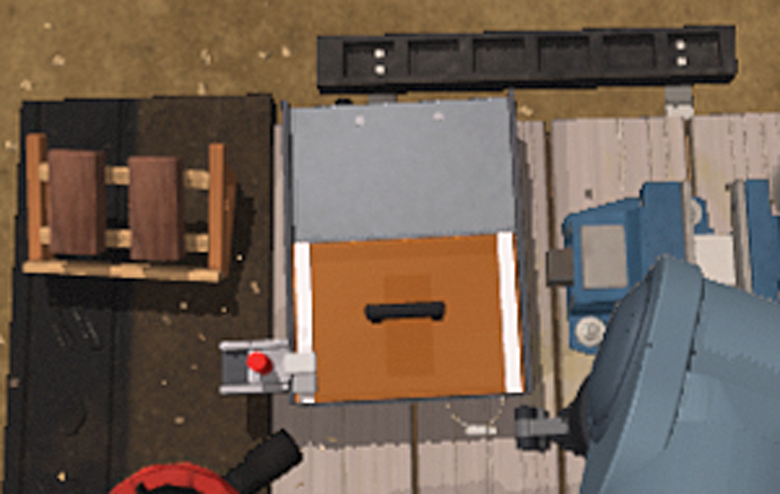

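The lid is shut with the block faintly visible through it. The knob is back at (259,363), bolt over the lug, and both blocks are on the rack. Handing in.

```bash
python3 -c "
from station import bot
print(bot.job_done())"
```

```text
the job is handed in; nothing more can be done
None
```

I changed the batch and handed the job in at about 40 s on the robot's clock. The interface reports no verdict, so the results below are from my own checks.

**What I did:** I slid the catch out (about 24 mm) and the lid back (about 125 mm). I moved the two cured blocks from the box to the rack and laid the one fresh block flat on the box floor. I then shut the lid and pushed the catch home. A second fresh block was not there: neither the top picture nor its depth readings showed one.

**Last checks:**

| Item | Last reading |
|---|---|
| Cured blocks on the rack | at x/y (5, 36) and (4, -32) mm in the rack's frame, both flat |
| Fresh block | at (-2, 1) mm in the box's frame, flat, measured just before the lid was shut |
| Lid | pushed against its stop with 7 N, within about 0.5 mm of its starting grip position |
| Catch | pushed against its stop with 11 N; the knob is back at its starting pixel in the last picture |
| Arm | clear of everything at hand-in |

**Not checked:** I did not measure the tin and nuts again at the end. The arm's working path kept clear of them.

**Disagreements:**
- One wrist joint came close to its limit over the rack (-2.81 of -2.85 rad). I put the first block on the right half and turned the grip round for the second.
- The second block touched the bed 3 to 4 mm lower than I had worked out, and I lowered it until the force showed contact.

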